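# Hook the jar-ring arm onto the slotted rack

## Robot

A 7-joint arm with a two-finger parallel gripper is mounted at the origin on a cart in front of the work surface, level with it; the furniture and walls round the work are solid. World frame = base frame: x ahead of the robot, y to its left, z up, the work surface at z = 0. Lengths are in m, angles in rad, forces in N, time in s.
With the tool pointing down it reaches from about 0.4 to 0.85 m from the base axis. Payload 4.5 kg.
Tool frame: the origin (TCP) lies at the very end of the fingers, on their centre line; the grasp point (between the pads) lies 19 mm behind it; z points along the fingers, y is the direction in which the jaws open and shut (so a half turn about z gives the same grasp; the last joint's range is limited). The gripper opens to 88 mm and grips with 3 to 60 N. Pads are 18 mm wide; open, the fingers measure 123 mm over their backs; the gripper's body (75 mm by 187 mm) begins 45 mm behind the grasp point.
Start: joints at [1.243, 0.689, -0.195, 1.565, 0.157, 0.902, -0.215], TCP at [0.221, -0.585, 0.239] pointing down, gripper open.
Joint ranges: [-3.01, 3.01], [-0.46, 2.08], [-1.47, 1.51], [0.13, 2.56], [-1, 4.14], [0.04, 2.09], [-2.66, 2.66]. Speed limits (rad/s): [2.57, 2.57, 3.14, 3.14, 3.14, 3.14, 3.14].

## Interface

Orientations are given as a 3x3 rotation matrix whose columns are the frame's x, y, z axes.
In Python, from plant import telemetry, snapshot, ticket, finder gives the robot as it stands.
- The arm moves only by the tool carry_out, never from a script. Its argument "series" is a list of rows, each a list of 3 entries, a list of its own where there are three numbers: the shift along the tool's x, y, z in cm, then the turn about the tool's z in degrees, then the opening in per cent of the stroke, from 0 (shut) to 100 (fully open). A call has 1 to 5 rows; each row shifts and turns the commanded pose from where the row before left it, along the tool's axes as they then stand; what a row does not reach is not made up. A row lasts 1/8 s, in which the tool goes at most 62.5 mm and 10.7 degrees, less where a joint would pass 70% of its speed; a pose out of reach is approached as far as the arm can. A call is refused whole if a number of a shift passes 6.25 or a number of a turn 10.7, either way. A call with a gripper value outside its range is refused whole. The fingers move at their own pace and stop on an object; "squeeze" is the grip in N (left out, the last holds). Time passes only in rows, so rows that do not move let the fingers close. It gives the time, the measured TCP pose, the force and the opening at its end, in the units of the state.
- telemetry.read_state(): the state, without advancing time (a new reading comes with each control period).
- snapshot(name): name is "side" or "top" or "wrist"; returns a dict with "pixels" (420x560x3 uint8, blue, green, red), "intrinsics" (3x3 intrinsics, pixels), "xyz" and "orientation" of the camera in the world. Camera axes: x right, y down, z forward; pixel columns grow to the right and rows downward; lengths in m; the calibration is good to about 2 mm. The wrist camera is an equidistant fisheye: a pixel r from the principal point sees the ray r / f radians off the axis. A picture is of the moment at which its call begins. There is no depth.
- ticket.hand_in(): hands the job in, once; it reports no verdict.
Trained networks look in the newest picture that a camera, given by its name, has taken for a name from the list of things; names that differ only in an ending like _2 or _b are one class to them, and where a whole thing is asked for, a point or a joint stands for the part that bears it (a point fixed in the world has none). Each returns a list of dicts, best first, with "conf" (0 to 1); they miss things now and then, are a little off and sometimes report something else, mostly with a low value. They report only what shows in the picture. A call takes as long as a camera call.
- finder.masks_of(label, camera): "pixels" (420x560 bool, what is visible of it) and "at" ([column, row] in pixels, amid what is visible of it).
- finder.pinpoint(label, camera): "at" ([column, row] in pixels: a listed point, or the origin of a listed thing).
The state is a dict: "clock": time; "qpos": joint angles; "qvel": joint speeds; "joint_torque": joint torques, N m; "tcp_pos": TCP position; "tool_rot": TCP orientation; "force": force on the tool from outside, world axes, zero at the start; "ft_torque": the same for the moment, N m; "finger_gap": opening from 0.0 (shut) to 1.0 (fully open).
Only numpy, scipy, OpenCV 4.12 (cv2) and the standard library are available. Lean on these libraries where they do the work, as an engineer would, in place of code of your own. Each camera call takes 0.05 s, during which the arm holds its last target. There are 200 camera calls.

## Task

Fit the arm with the round jar ring onto the slotted rack: put its two claws through the slots of the two uprights, then press it down until it sits fully home and the spring catch snaps over its cross bar. Let go of it, and leave the other arm, the one with the upturned peg, where it lies.

Things in the scene. Friction and masses are not known exactly. Their poses are not given: they have to be found in the camera images.
- ring_arm: (All in mm.) Loose steel bracket, lying as it hangs, about 0.18 kg. Origin: middle of cross bar, underside, in its back face; z up. Bar: x -12..0, 122 in y, 12.5 high. Stem to -x: 14 wide, z 0..36, x -28..-140; grip it across y near x -70, z 24. Ring at its end, 62 outside, 14 high, centre x -167. At y -48 and 48 two claws, 12 wide, point to +x: tongue z 30..42, tooth hangs to z 4, x 22..29.
- peg_arm: The other loose bracket, to be left alone: same bar, stem, claws, origin and axes, but a round peg (12 thick, turned up to 56 high, at x -185) at the stem's end instead of a ring. On both arms the throat between bar and claw teeth is 22 wide in x and takes the rack's 8 mm plates with room to spare.
- rack: Fixed rack. Origin on table midway between uprights, in their front face; x away from robot, z up. Uprights: plates at y -48 and 48, 60 wide, 127 high, x 0..8; through slots 40 wide, z 55..115. Arm goes in along +x, axes as the rack's, its origin at z 62 (52..72) to x -7 (-13..-1), then down to home, level, z 25, y within 14: tongues on slot edges, stem on a rest (x -125..-105, 70 wide, 25 high).
- catch (a joint): The rack's spring catch, m: 0 sprung out, up to 0.020 pushed back along +x. Two bevelled polished noses, 8 wide, at rack y -12 and 12 stick out 18 before the plates; bevel z 68 to 42, flat underside z 39.5. The cross bar pushes them back on its way down (2 to 8 N needed, so press: the arm's weight will not do it); they snap out over the bar when the arm is home.

How it is judged:
By the outcome, as a careful person would: the job done as asked, in the order asked, and still so for the second after the job is handed in, with the robot touching nothing.
It also fails if it takes over 40 s, if anything falls off the work surface, if the arm or the gripper's body presses on something with over 40 N, if the wrist force passes 120 N, or if a joint passes its speed limit or range.

## Working session

There is one attempt and no reset: what is moved stays moved. The work goes in short steps, Python scripts to look and compute and a tool call to move; the robot and the scene stay as the last step left them, time stands still between calls to the robot, and variables do not carry over. Pictures are saved under pics/ and viewed, on a budget of 10 in all, crops included, one or two more only if the job needs it, and the job is handed in when it is done.

Besides the shell and the picture viewer there is one more tool, called in YAML: its name, and indented under it one key for each argument. carry_out: Moves the arm, as the interface text tells. Its arguments: {"type":"object","properties":{"series":{"type":"array"},"squeeze":{"type":"number"}},"required":["series"]}

```bash
mkdir -p pics; ls
cat > h.py <<'E'
import numpy as np, cv2
from plant import telemetry, snapshot, ticket, finder
def cam(s):
    return np.array(s["intrinsics"]),np.array(s["xyz"]),np.array(s["orientation"])
def ray(s,px,fish=False):
    K,c,R=cam(s); x=(px[0]-K[0,2])/K[0,0]; y=(px[1]-K[1,2])/K[1,1]
    if fish:
        r=np.hypot(x,y); d=np.array([x/r*np.sin(r),y/r*np.sin(r),np.cos(r)]) if r>0 else np.array([0,0,1.])
    else: d=np.array([x,y,1.]); d/=np.linalg.norm(d)
    return c,R@d
def onz(s,px,z,fish=False):
    c,d=ray(s,px,fish); return c+d*(z-c[2])/d[2]
def proj(s,P,fish=False):
    K,c,R=cam(s); q=(np.atleast_2d(P)-c)@R
    if fish:
        rr=np.hypot(q[:,0],q[:,1]); th=np.arctan2(rr,q[:,2]); q=np.c_[q[:,0]/rr*th,q[:,1]/rr*th]
    else: q=q[:,:2]/q[:,2:]
    return q*[K[0,0],K[1,1]]+[K[0,2],K[1,2]]
E
python3 - <<'E'
from h import *
im=[]
for c in("top","side"):
    s=snapshot(c); im.append(s["pixels"]); cv2.imwrite(f"pics/{c}0.png",s["pixels"])
    print(c,s["intrinsics"],s["xyz"],s["orientation"])
    for l in("ring_arm","peg_arm","rack","catch"):
        for f in(finder.pinpoint,finder.masks_of):
            try: print(l,f.__name__,[(round(d["conf"],2),np.round(d["at"],1), np.round(onz(s,d["at"],0.0),3)) for d in f(l,c)][:3])
            except Exception as e: print(l,e)
st=telemetry.read_state();print(st["tool_rot"],st["tcp_pos"],st["clock"],st["force"])
E
```

```text
pics
top [[380.56990785   0.         280.43458253]
 [  0.         380.56990785 212.1972628 ]
 [  0.           0.           1.        ]] [0.4119499  0.11414867 0.87170548] [[ 0.02203874 -0.98886926  0.14714581]
 [-0.99894512 -0.0277118  -0.03661574]
 [ 0.04028586 -0.14618362 -0.98843685]]
ring_arm call [(0.55, array([190.3, 229.7]), array([0.496, 0.287, 0.   ]))]
ring_arm call [(0.75, array([190.4, 244.4]), array([0.462, 0.284, 0.   ]))]
peg_arm call [(0.76, array([275.2, 234.4]), array([0.49 , 0.093, 0.   ]))]
peg_arm call [(0.56, array([274.9, 242.4]), array([0.471, 0.093, 0.   ]))]
rack call [(0.62, array([343.8, 186.3]), array([ 0.608, -0.066,  0.   ]))]
rack call [(0.73, array([343.9, 183.5]), array([ 0.614, -0.066,  0.   ]))]
catch it knows: peg_arm, rack, ring_arm
catch call [(0.62, array([353.6, 179. ]), array([ 0.626, -0.09 ,  0.   ]))]
side [[522.17011037   0.         287.6333034 ]
 [  0.         522.17011037 208.53541698]
 [  0.           0.           1.        ]] [0.44838402 0.80932522 0.65728639] [[-0.99115337 -0.09564397  0.09201749]
 [-0.13221649  0.65112196 -0.74736805]
 [ 0.01156664 -0.75292259 -0.65800743]]
ring_arm call [(0.73, array([299.5, 300. ]), array([0.492, 0.28 , 0.   ]))]
ring_arm call [(0.97, array([303.7, 300.3]), array([0.486, 0.279, 0.   ]))]
peg_arm call [(0.67, array([311., 220.]), array([0.493, 0.089, 0.   ]))]
peg_arm call [(0.93, array([340.6, 219.5]), array([0.438, 0.079, 0.   ]))]
rack call [(0.73, array([267.4, 166.4]), array([ 0.6  , -0.065,  0.   ]))]
rack call [(0.85, array([265.2, 162.5]), array([ 0.607, -0.078,  0.   ]))]
catch it knows: peg_arm, rack, ring_arm
catch call [(0.54, array([266.2, 142.6]), array([ 0.617, -0.152,  0.   ]))]
[[ 9.35251116e-01  3.53984958e-01  2.43881086e-05]
 [ 3.53984958e-01 -9.35251111e-01 -9.79991065e-05]
 [-1.18812039e-05  1.00286797e-04 -9.99999995e-01]] [ 0.2212576  -0.58455858  0.23875903] 0.8 [0.49339104 0.58237753 1.18390915]
```

View pics/top0.png

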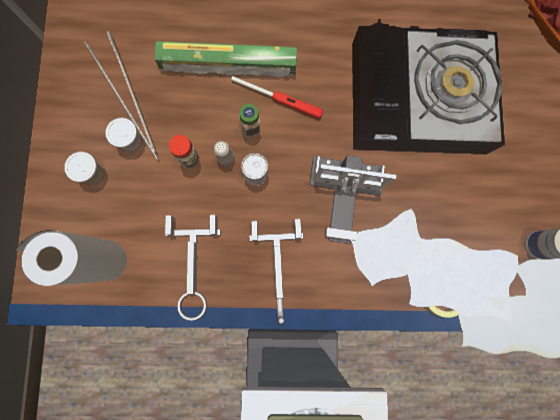

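View pics/side0.png

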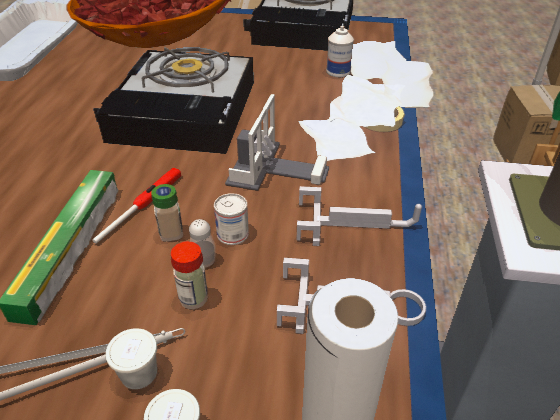

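```bash
cat > fit.py <<'E'
from h import *
from scipy.optimize import minimize
def box(a,b,c,d,e,f): return np.array([[x,y,z] for x in(a,b) for y in(c,d) for z in(e,f)])/1e3
def armp(ring):
    P=[box(-12,0,-61,61,0,12.5),box(-140,-28,-7,7,0,36),box(-28,-12,-7,7,0,12.5)]
    for s in(-48,48): P+=[box(-12,29,s-6,s+6,30,42),box(22,29,s-6,s+6,4,42),box(-12,0,s-6,s+6,0,42)]
    return P
def rackp():
    P=[]
    for s in(-48,48): P+=[box(0,8,s-30,s+30,0,55),box(0,8,s-30,s+30,115,127),box(0,8,s-30,s-20,0,127),box(0,8,s+20,s+30,0,127)]
    return P+[box(-125,-105,-35,35,0,25)]
def T(p,P):
    c,s=np.cos(p[2]),np.sin(p[2]); return P@np.array([[c,-s,0],[s,c,0],[0,0,1]]).T+[p[0],p[1],p[3] if len(p)>3 else 0]
def render(s,parts,p,fish=False,k=4,ring=False):
    m=np.zeros((420*1,560*1),np.uint8)
    for P in parts:
        q=proj(s,T(p,P),fish); cv2.fillConvexPoly(m,cv2.convexHull(np.round(q*16).astype(np.int32)),255,cv2.LINE_AA,4)
    if ring:
        a=np.linspace(0,2*np.pi,60)
        for r,v in((31,255),(25,0)):
            for z in ring:
                C=np.c_[-167+r*np.cos(a),r*np.sin(a),0*a+z]/1e3
                if v: cv2.fillPoly(m,[np.round(proj(s,T(p,C),fish)*16).astype(np.int32)],v,cv2.LINE_AA,4)
    return m/255.
E
python3 - <<'E'
from fit import *
S={c:snapshot(c) for c in("top","side")}
for l,p0,parts in(("ring_arm",(.496,.287,0.),armp(1)),("rack",(.608,-.066,0.),rackp())):
    M={}
    for c in S:
        r=finder.masks_of(l,c)[0]; M[c]=r["pixels"].astype(float)
        cv2.imwrite(f"pics/m_{l}_{c}.png",r["pixels"].astype(np.uint8)*255)
    for cs in(("top",),("side",),("top","side")):
        if l=="ring_arm" : w={"top":1,"side":1}
        def cost(p):
            return sum(np.abs(cv2.GaussianBlur(render(S[c],parts,p),(0,0),1.5)-cv2.GaussianBlur(M[c],(0,0),1.5)).sum() for c in cs)
        best=min((minimize(cost,[p0[0]+dx,p0[1],t],method="Nelder-Mead",options=dict(initial_simplex=[[p0[0]+dx,p0[1],t],[p0[0]+dx+.02,p0[1],t],[p0[0]+dx,p0[1]+.02,t],[p0[0]+dx,p0[1],t+.15]])) for t in(-.1,.1) for dx in (0,-.02)),key=lambda r:r.fun)
        print(l,cs,np.round(best.x,4),best.fun,[M[c].sum() for c in cs])
    for c in S:
        im=S[c]["pixels"]; e=render(S[c],parts,best.x)>.5
        cn,_=cv2.findContours(e.astype(np.uint8),cv2.RETR_LIST,cv2.CHAIN_APPROX_NONE)
        cv2.drawContours(im,cn,-1,(0,0,255),1)
a=S["top"]["pixels"][140:330,130:410];b=S["side"]["pixels"][80:360,200:440]
a=cv2.resize(a,None,fx=1.5,fy=1.5);b=cv2.resize(b,None,fx=1.45,fy=1.45)
o=np.zeros((420,800,3),np.uint8);o[:a.shape[0],:a.shape[1]]=a;o[:b.shape[0],430:430+b.shape[1]]=b
cv2.imwrite("pics/f1.png",o)
E
```

```text
ring_arm ('top',) [0.4938 0.2787 0.044 ] 403.16394772493976 [np.float64(1172.0)]
ring_arm ('side',) [0.4942 0.2814 0.0679] 2511.4433099193207 [np.float64(1488.0)]
ring_arm ('top', 'side') [0.4944 0.2795 0.056 ] 2917.5830686375057 [np.float64(1172.0), np.float64(1488.0)]
rack ('top',) [ 0.6068 -0.0656 -0.1111] 2070.955219461724 [np.float64(3578.0)]
rack ('side',) [ 0.6087 -0.0548 -0.1598] 1796.340910911788 [np.float64(3685.0)]
rack ('top', 'side') [ 0.6081 -0.0633 -0.1387] 3941.3290714742643 [np.float64(3578.0), np.float64(3685.0)]
```

View pics/f1.png

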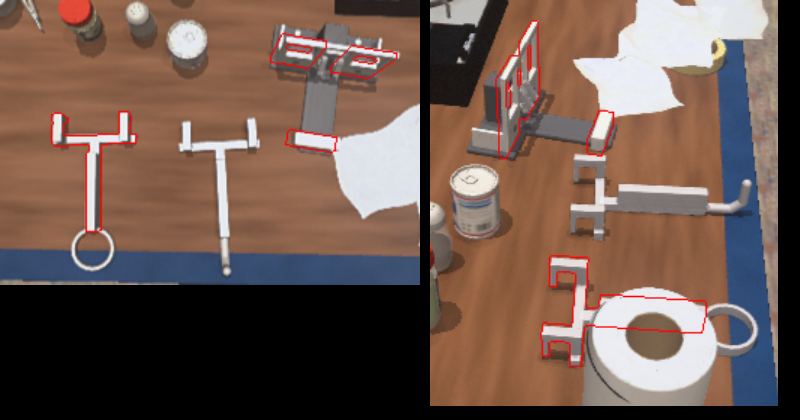

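Run:
```python
from fit import *
S={c:cv2.imread(f"pics/{c}0.png") for c in("top","side")}
a=cv2.resize(S["top"][145:250,300:405],None,fx=3.8,fy=3.8,interpolation=cv2.INTER_CUBIC)
b=cv2.resize(S["side"][85:200,220:335],None,fx=3.47,fy=3.47,interpolation=cv2.INTER_CUBIC)
cv2.imwrite("pics/z.png",np.hstack([a[:399,:399],b[:399,:399]]))
```

```text
(no output)
```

View pics/z.png

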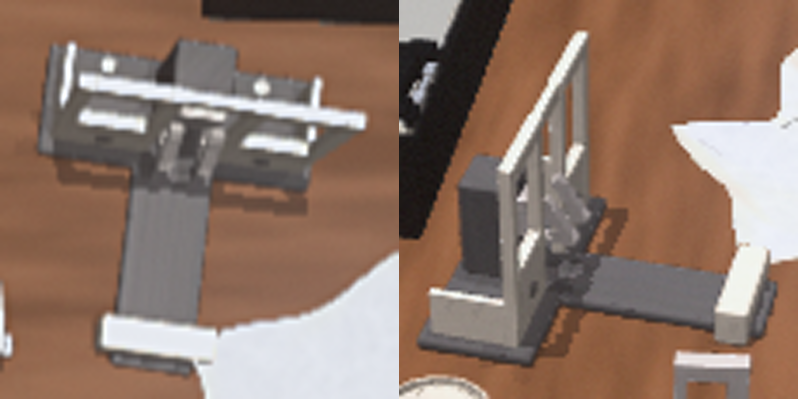

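```bash
cat > rf.py <<'E'
from fit import *
from scipy.optimize import least_squares
S={c:snapshot(c) for c in("top","side")}
f=[("top",(82,84),(4,78,127)),("top",(364,121),(4,-78,127)),("side",(108,168),(4,78,127)),("side",(184,36),(4,-78,127)),
("top",(103,316),(-105,35,25)),("top",(217,328),(-105,-35,25)),
("side",(338,247),(-105,-35,25)),("side",(370,247),(-125,-35,25)),("side",(318,296),(-105,35,25)),("side",(348,300),(-125,35,25)),
("side",(122,345),(0,78,6)),("side",(195,36),(0,-78,127))]
def res(p,F):
    o=[]
    for c,a,P in F:
        k=3.8 if c=="top" else 3.47; off=(300,145) if c=="top" else (220,85)
        o.append(proj(S[c],T(p,np.array([P])/1e3))[0]-(np.array(a)/k+off))
    return np.array(o).ravel()
for n,F in(("all",f),("top",[q for q in f if q[0]=="top"]),("side",[q for q in f if q[0]=="side"])):
    r=least_squares(res,[.608,-.063,-.12],args=(F,),loss="soft_l1"); print(n,np.round(r.x,4),np.round(res(r.x,F).reshape(-1,2),1).tolist())
E
python3 rf.py
```

```text
all [ 0.6053 -0.0691 -0.1102] [[-1.4, -0.3], [0.3, 0.6], [-0.4, -0.0], [-0.2, -2.2], [-0.1, -0.1], [0.6, 1.0], [0.6, -2.8], [0.7, -1.4], [-0.6, 2.6], [0.6, 3.0], [-0.4, 0.6], [-1.5, -1.9]]
top [ 0.606 -0.069 -0.107] [[-1.4, -0.5], [0.3, 0.2], [0.0, -0.3], [0.7, 0.7]]
side [ 0.6048 -0.0684 -0.1146] [[-0.4, 0.1], [0.1, -2.0], [0.8, -2.5], [1.0, -1.1], [-0.5, 3.0], [0.7, 3.4], [-0.4, 0.8], [-1.2, -1.7]]
```

Run:
```python
from h import *
S={c:snapshot(c) for c in("top","side")}
c1,d1=ray(S["top"],(50,258)); c2,d2=ray(S["side"],(355,311))
t=np.linalg.lstsq(np.c_[d1,-d2],c2-c1,rcond=None)[0]; print(c1+t[0]*d1,c2+t[1]*d2)
h=(c1+t[0]*d1)[2]
print([np.round(onz(S["top"],p,h),3) for p in((22,258),(78,258),(50,232),(50,285))], onz(S["top"],(127,258),0.05))
st=telemetry.read_state();R=np.array(st["tool_rot"])
# waypoints in tool axes after yaw turn
y=0.05;Rt=np.array([[np.cos(y),np.sin(y),0],[np.sin(y),-np.cos(y),0],[0,0,-1]])
print(R.T@(np.array([.45,-.40,.30])-st["tcp_pos"])*100)
```

```text
[0.42121318 0.46801102 0.22624209] [0.41911194 0.46814004 0.22628267]
[array([0.42 , 0.513, 0.226]), array([0.422, 0.423, 0.226]), array([0.464, 0.473, 0.226]), array([0.378, 0.463, 0.226])] [0.42742073 0.40576373 0.05      ]
[27.9258004  -9.16190619 -6.12768708]
```

carry_out:
  series:
    - [[4,-1.3,-0.9],0,100]
    - [[4,-1.3,-0.9],0,100]
    - [[4,-1.3,-0.9],0,100]
    - [[4,-1.3,-0.9],0,100]
    - [[4,-1.3,-0.9],0,100]

```text
clock: 1.92
tcp_pos: [0.3863, -0.452, 0.2841]
tool_rot: [[0.935, 0.354, 0.0], [0.354, -0.935, -0.0], [0.0, 0.0, -1.0]]
force: [0.4, -1.4, 0.4]
finger_gap: 1.0
```

carry_out:
  series:
    - [[2,-2,0],8.9,100]
    - [[2,-2,0],8.9,100]
    - [[1,-5,-0.5],0,100]
    - [[0,-5,-0.5],0,100]
    - [[0,-5,0],0,100]

```text
clock: 2.55
tcp_pos: [0.4151, -0.2516, 0.2942]
tool_rot: [[0.999, 0.051, 0.001], [0.051, -0.999, -0.0], [0.001, 0.001, -1.0]]
force: [1.5, 0.6, -0.1]
finger_gap: 1.0
```

carry_out:
  series:
    - [[0,-5,0],0,100]
    - [[0,-5,0],0,100]
    - [[0,-5,0],0,100]
    - [[0,-5,0],0,100]
    - [[0,-5,0],0,100]

```text
clock: 3.18
tcp_pos: [0.4019, -0.0019, 0.294]
tool_rot: [[0.999, 0.051, 0.001], [0.051, -0.999, 0.0], [0.001, 0.0, -1.0]]
force: [0.5, 0.3, 0.5]
finger_gap: 1.0
```

carry_out:
  series:
    - [[0,-5,0],0,100]
    - [[0,-5,0],0,100]
    - [[0,-5,0],0,100]
    - [[0,-5,0],0,100]
    - [[0,0,0],0,100]

```text
clock: 3.8
tcp_pos: [0.3913, 0.2008, 0.294]
tool_rot: [[0.998, 0.059, 0.001], [0.059, -0.998, 0.003], [0.001, -0.003, -1.0]]
force: [-0.3, 0.0, -0.1]
finger_gap: 0.997
```

carry_out:
  series:
    - [[1.9,-3.6,3],0,100]
    - [[1.9,-3.6,3],0,100]
    - [[0,0,4],0,100]
    - [[0,0,0],0,100]
    - [[0,0,0],0,100]

```text
clock: 4.42
tcp_pos: [0.4266, 0.2692, 0.1948]
tool_rot: [[0.999, 0.05, 0.001], [0.05, -0.999, -0.0], [0.001, 0.0, -1.0]]
force: [-0.1, 0.6, -0.1]
finger_gap: 1.0
```

Run:
```python
from fit import *
s=snapshot("wrist"); im=s["pixels"].copy()
st=telemetry.read_state(); print(st["tcp_pos"],st["tool_rot"][0],s["xyz"],s["orientation"],s["intrinsics"])
p=[.4940,.2790,.048]
parts=armp(1)
for P in parts:
    q=proj(s,T(p,P),True); cv2.polylines(im,[cv2.convexHull(q.astype(np.float32)).astype(np.int32)],True,(0,0,255),1)
cv2.imwrite("pics/w1.png",im)
r=finder.masks_of("ring_arm","wrist")
if r:
    M=r[0]["pixels"].astype(float); print(r[0]["conf"],r[0]["at"],finder.pinpoint("ring_arm","wrist"))
    # crop to fish: fit
    def cost(p): return np.abs(cv2.GaussianBlur(render(s,parts,p,True),(0,0),1.5)-cv2.GaussianBlur(M,(0,0),1.5)).sum()
    b=minimize(cost,p,method="Nelder-Mead",options=dict(initial_simplex=[p,[.504,.279,.048],[.494,.289,.048],[.494,.279,.148]])); print(b.x,b.fun,M.sum())
```

```text
[0.4268992  0.26954475 0.19521882] [0.99876466 0.04964646 0.00209553] [0.50887551 0.27390383 0.34022555] [[ 4.95574899e-02 -9.47926116e-01 -3.14611083e-01]
 [-9.98771127e-01 -4.72050184e-02 -1.50971166e-02]
 [-5.40270842e-04  3.14972641e-01 -9.49100597e-01]] [[325.1922621    0.         275.44458376]
 [  0.         325.1922621  210.75156581]
 [  0.           0.           1.        ]]
0.57 [266.8, 146.1] [{'at': [267.4, 121.9], 'conf': 0.7}]
[0.49507828 0.28198221 0.04102361] 1439.6897403904943 5024.0
```

View pics/w1.png

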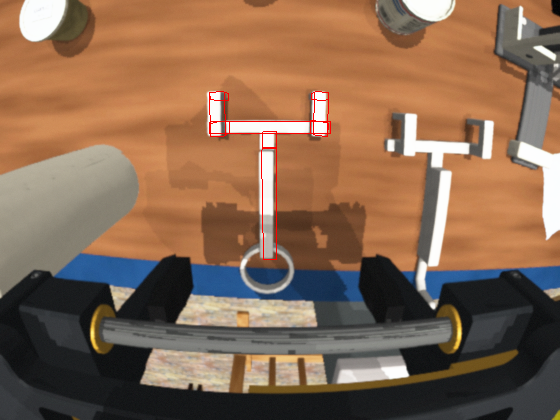

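carry_out:
  series:
    - [[-0.2,-0.85,4],0,100]
    - [[0,0,5],0,100]
    - [[0,0,4.5],0,100]
    - [[0,0,3],0,100]
    - [[0,0,2.2],0,100]

```text
clock: 5.2
tcp_pos: [0.4242, 0.2787, 0.0063]
tool_rot: [[0.999, 0.051, 0.001], [0.051, -0.999, 0.001], [0.001, -0.001, -1.0]]
force: [1.0, 0.1, -0.2]
finger_gap: 1.002
```

carry_out:
  series:
    - [[0,0,0],0,100]
    - [[0,0,0],0,50]
    - [[0,0,0],0,0]
    - [[0,0,0],0,0]
    - [[0,0,0],0,0]
  squeeze: 50

```text
clock: 5.82
tcp_pos: [0.4238, 0.2786, 0.0071]
tool_rot: [[0.999, 0.051, 0.001], [0.051, -0.999, 0.0], [0.001, -0.0, -1.0]]
force: [-0.2, 0.5, 0.0]
finger_gap: 0.573
```

carry_out:
  series:
    - [[0,0,0],0,0]
    - [[0,0,0],0,0]
    - [[0,0,0],0,0]

```text
clock: 6.2
tcp_pos: [0.4235, 0.2784, 0.0066]
tool_rot: [[0.999, 0.051, -0.0], [0.051, -0.999, -0.0], [-0.0, 0.0, -1.0]]
force: [-0.0, -0.6, 0.1]
finger_gap: 0.229
```

carry_out:
  series:
    - [[0,0,0],0,0]
    - [[0,0,0],0,0]
    - [[0,0,-2],0,0]
    - [[0,0,-4],0,0]
    - [[0,0,-4],0,0]

```text
clock: 6.82
tcp_pos: [0.423, 0.2781, 0.1073]
tool_rot: [[0.999, 0.051, -0.001], [0.051, -0.999, -0.001], [-0.001, 0.001, -1.0]]
force: [0.0, 1.1, -2.3]
finger_gap: 0.158
```

carry_out:
  series:
    - [[0,0,-4.5],0,0]
    - [[0.3,3,-4.5],0,0]
    - [[0.4,4.2,0],0,0]
    - [[0.4,4.2,0],0,0]
    - [[0.4,4.2,0],0,0]

```text
clock: 7.45
tcp_pos: [0.4462, 0.1219, 0.1966]
tool_rot: [[0.999, 0.051, -0.0], [0.051, -0.999, -0.0], [-0.0, 0.0, -1.0]]
force: [0.7, -0.3, -2.9]
finger_gap: 0.156
```

carry_out:
  series:
    - [[0.4,4.2,0],0,0]
    - [[0.3,4.2,0],0,0]
    - [[0.3,4.2,0],0,0]
    - [[0,3.8,0],0,0]
    - [[0,1,0],4.6,0]

```text
clock: 8.07
tcp_pos: [0.4645, -0.0528, 0.1964]
tool_rot: [[0.999, -0.038, -0.002], [-0.038, -0.999, -0.001], [-0.001, 0.001, -1.0]]
force: [-0.2, -0.1, -2.5]
finger_gap: 0.151
```

carry_out:
  series:
    - [[0,0,0],4.6,0]
    - [[0,0,0],0,0]
    - [[0,0,0],0,0]

```text
clock: 8.45
tcp_pos: [0.4652, -0.0488, 0.1966]
tool_rot: [[0.994, -0.107, -0.0], [-0.107, -0.994, 0.0], [-0.0, -0.0, -1.0]]
force: [-0.2, -0.0, -2.6]
finger_gap: 0.156
```

Run:
```python
from fit import *
st=telemetry.read_state(); tcp=np.array(st["tcp_pos"]);R=np.array(st["tool_rot"]); print(tcp,R.round(4),st["force"],st["ft_torque"],st["finger_gap"])
S={c:snapshot(c) for c in("top","side","wrist")}
yaw=np.arctan2(R[1,0],R[0,0])
parts=armp(1); z=tcp[2]-.0066
p0=np.r_[tcp[:2]+.0705*np.array([np.cos(yaw),np.sin(yaw)]),yaw]; print("nominal",p0,z)
for c in S:
    r=finder.masks_of("ring_arm",c); print(c,[q["conf"] for q in r])
    if not r: continue
    M=r[0]["pixels"].astype(float); cv2.imwrite(f"pics/mm_{c}.png",M*255)
    f=c=="wrist"
    def cost(p): return np.abs(cv2.GaussianBlur(render(S[c],parts,[*p,z],f),(0,0),1.5)-cv2.GaussianBlur(M,(0,0),1.5)).sum()
    b=minimize(cost,p0,method="Nelder-Mead",options=dict(initial_simplex=[p0,p0+[.01,0,0],p0+[0,.01,0],p0+[0,0,.1]])); print(c,b.x,b.fun,M.sum())
ims=[]
for c in("top","side","wrist"):
    im=S[c]["pixels"].copy()
    for P,p in [(P,[*p0,z]) for P in parts]+[(P,[.6055,-.069,-.109]) for P in rackp()]:
        q=proj(S[c],T(p,P),c=="wrist"); cv2.polylines(im,[cv2.convexHull(q.astype(np.float32)).astype(np.int32)],True,(0,0,255),1)
    ims.append(im)
o=np.zeros((600,800,3),np.uint8)
o[:300,:400]=cv2.resize(ims[0][100:340,160:480],(400,300));o[:300,400:]=cv2.resize(ims[1][60:300,160:480],(400,300))
o[300:,:400]=cv2.resize(ims[2],(400,300));
cv2.imwrite("pics/c1.png",o)
```

```text
[ 0.46524677 -0.04878145  0.19663072] [[ 9.943e-01 -1.070e-01 -3.000e-04]
 [-1.070e-01 -9.943e-01  4.000e-04]
 [-4.000e-04 -3.000e-04 -1.000e+00]] [-0.23387991 -0.02963537 -2.63060836] [ 0.05502454  0.07665503 -0.07097932] 0.15568382565536518
nominal [ 0.53534236 -0.05632185 -0.10716108] 0.1900307242577012
top [0.92]
top [ 0.53535147 -0.05815325 -0.11948972] 1634.7850278016645 1207.0
side [0.94]
side [ 0.53456708 -0.05393607 -0.08528425] 1293.4009893884897 2390.0
wrist [0.85]
wrist [ 0.53664219 -0.05646662 -0.1126387 ] 4149.32751924894 22917.0[ WARN:0@2.011] global loadsave.cpp:1063 imwrite_ Unsupported depth image for selected encoder is fallbacked to CV_8U.
```

View pics/c1.png

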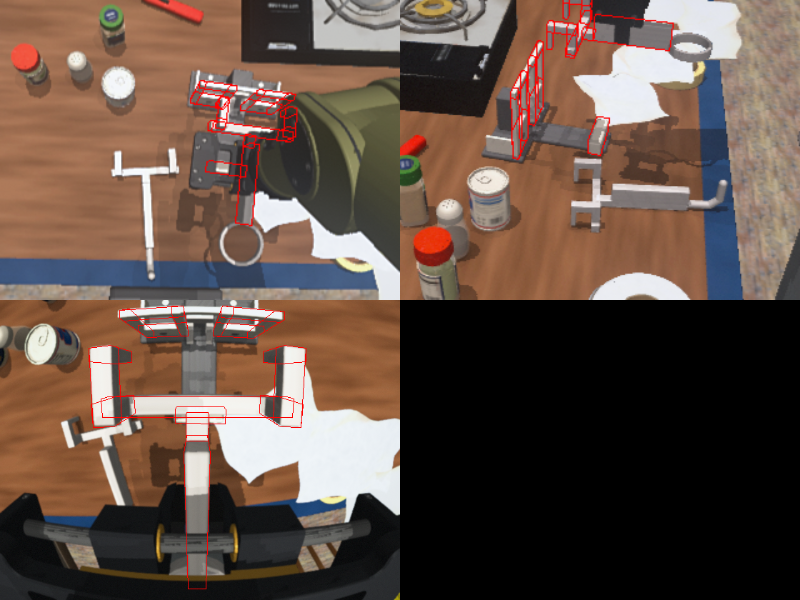

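carry_out:
  series:
    - [[0,0.5,3.5],0,0]
    - [[0,0,3.5],0,0]
    - [[0,0,3.5],0,0]
    - [[0,0,2.3],0,0]
    - [[0,0,0],0,0]

```text
clock: 9.38
tcp_pos: [0.4641, -0.0546, 0.0675]
tool_rot: [[0.994, -0.109, -0.003], [-0.109, -0.994, -0.0], [-0.003, 0.0, -1.0]]
force: [-1.0, -0.5, -2.5]
finger_gap: 0.154
```

```bash
cat > chk.py <<'E'
from fit import *
import sys
st=telemetry.read_state(); tcp=np.array(st["tcp_pos"]);R=np.array(st["tool_rot"]); print(tcp,R.round(4)[0],st["force"],st["ft_torque"],st["finger_gap"],st["clock"])
S={c:snapshot(c) for c in("side","wrist")}
yaw=np.arctan2(R[1,0],R[0,0]); parts=armp(1)
p=[*(tcp[:2]+.071*np.array([np.cos(yaw),np.sin(yaw)])),yaw,tcp[2]-.0066]
rk=[.6055,-.069,-.109]
d=np.array(p[:2])-rk[:2];a=rk[2];print("in rack",d@[np.cos(a),np.sin(a)],d@[-np.sin(a),np.cos(a)],p[3],"dyaw",yaw-a)
ims=[]
for c in S:
    im=S[c]["pixels"].copy()
    if len(sys.argv)>2:
      for P,q in [(P,p) for P in parts]+[(P,rk) for P in rackp()]:
        q=proj(S[c],T(q,P),c=="wrist"); cv2.polylines(im,[cv2.convexHull(q.astype(np.float32)).astype(np.int32)],True,(0,0,255),1)
    ims.append(im)
cv2.imwrite(f"pics/{sys.argv[1]}.png",np.hstack([cv2.resize(ims[0][60:210,190:340],(400,400)),cv2.resize(ims[1][0:260,130:430],(400,347))[:347]] if 0 else [cv2.resize(ims[0][60:210,190:340],(400,400)),cv2.resize(ims[1][0:300,130:430],(400,400))]))
E
python3 chk.py c2 1
```

```text
[ 0.46410419 -0.05463486  0.0675179 ] [ 0.9941 -0.1087 -0.0029] [-0.97492467 -0.47327837 -2.51274632] [ 0.0140301   0.01605463 -0.02134495] 0.15413786596178847 9.375
in rack -0.07111937699572063 -0.00109700246502938 0.06091789566768787 dyaw 6.687603895015604e-05
```

View pics/c2.png

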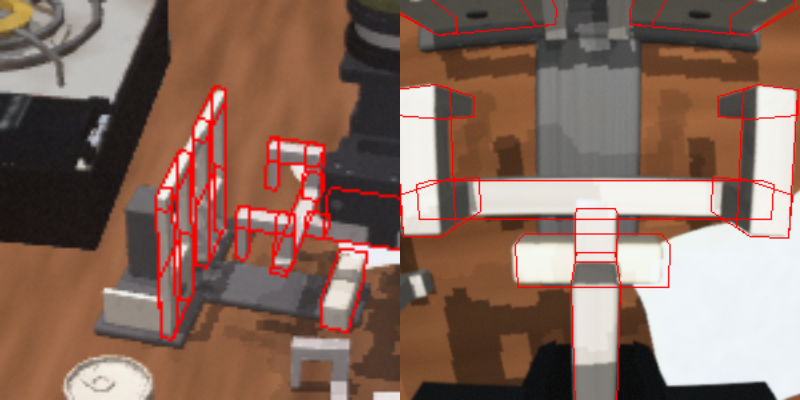

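carry_out:
  series:
    - [[2,0,0],0,0]
    - [[2,0,0],0,0]
    - [[1.5,0,0],0,0]
    - [[0.9,0,0],0,0]
    - [[0,0,0],0,0]

```text
clock: 10.1
tcp_pos: [0.5291, -0.062, 0.0694]
tool_rot: [[0.994, -0.11, 0.002], [-0.11, -0.994, -0.0], [0.002, -0.0, -1.0]]
force: [0.5, -1.2, -2.4]
finger_gap: 0.158
```

```bash
python3 chk.py c3 1
```

```text
[ 0.52914695 -0.06195134  0.06944252] [ 0.994  -0.1095  0.0017] [ 0.50763997 -1.20123192 -2.35552567] [ 0.02576518  0.04130567 -0.0068241 ] 0.15813098803222755 10.1
in rack -0.005666729247414578 -0.001352361491891293 0.06284251892428663 dyaw -0.0007489911321409831
```

View pics/c3.png

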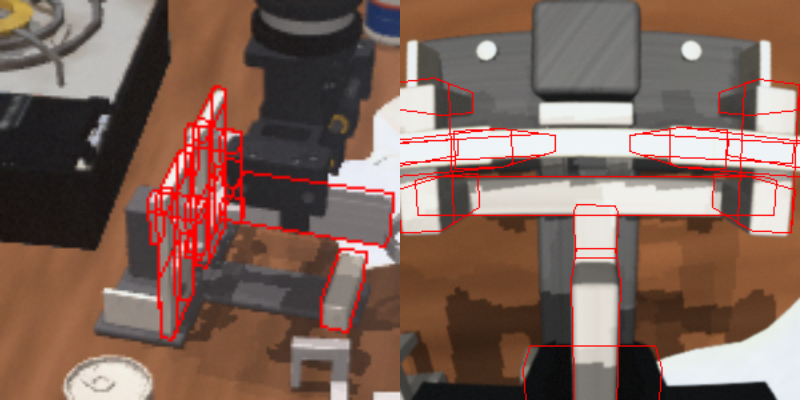

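carry_out:
  series:
    - [[-0.1,0,0.7],0,0]
    - [[0,0,0.7],0,0]
    - [[0,0,0.6],0,0]
    - [[0,0,0.6],0,0]
    - [[0,0,0],0,0]

```text
clock: 10.82
tcp_pos: [0.5266, -0.0616, 0.0419]
tool_rot: [[0.994, -0.109, -0.002], [-0.109, -0.994, -0.0], [-0.002, 0.0, -1.0]]
force: [-1.3, 1.3, -3.0]
finger_gap: 0.159
```

carry_out:
  series:
    - [[0,0,0.4],0,0]
    - [[0,0,0.4],0,0]
    - [[0,0,0.3],0,0]
    - [[0,0,0],0,0]

```text
clock: 11.32
tcp_pos: [0.5284, -0.0617, 0.0318]
tool_rot: [[0.994, -0.109, 0.002], [-0.109, -0.994, 0.0], [0.002, -0.0, -1.0]]
force: [0.3, -0.5, -3.5]
finger_gap: 0.157
```

carry_out:
  series:
    - [[0,0,0.1],0,0]
    - [[0,0,0.1],0,0]
    - [[0,0,0],0,0]

```text
clock: 11.7
tcp_pos: [0.5285, -0.0617, 0.0316]
tool_rot: [[0.994, -0.109, 0.003], [-0.109, -0.994, -0.0], [0.003, 0.0, -1.0]]
force: [-3.1, 0.0, 15.4]
finger_gap: 0.155
```

```bash
python3 chk.py c4
```

```text
[ 0.52847601 -0.06170749  0.03158098] [ 0.994  -0.1092  0.0028] [-3.13013159e+00  1.33509667e-02  1.53774243e+01] [ 0.14532101  0.69744497 -0.04678013] 0.1549352526742259 11.7
in rack -0.006360196845085167 -0.0011569607900722202 0.024980979886187825 dyaw -0.0003829549074523958
```

View pics/c4.png

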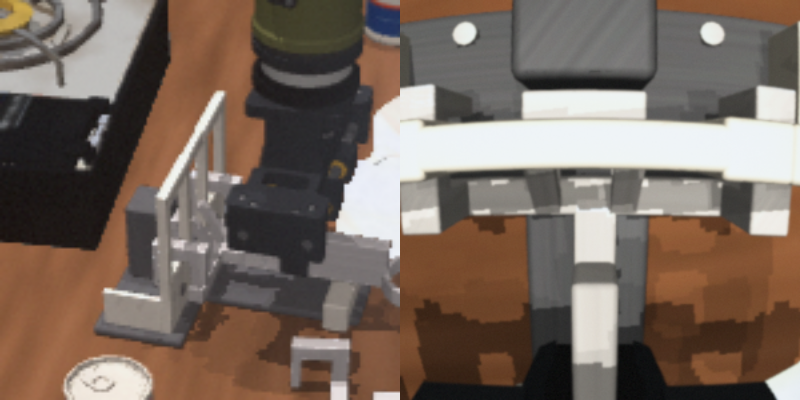

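carry_out:
  series:
    - [[0,0,-0.2],0,0]
    - [[0,0,-0.15],0,0]
    - [[0,0,-0.15],0,0]
    - [[0,0,0],0,0]

```text
clock: 12.3
tcp_pos: [0.5271, -0.0617, 0.0341]
tool_rot: [[0.994, -0.109, -0.001], [-0.109, -0.994, 0.0], [-0.001, 0.0, -1.0]]
force: [1.5, -0.0, -7.6]
finger_gap: 0.153
```

carry_out:
  series:
    - [[0,0,0.2],0,0]
    - [[0,0,0.15],0,0]
    - [[0,0,0],0,0]

```text
clock: 12.68
tcp_pos: [0.5276, -0.0617, 0.0316]
tool_rot: [[0.994, -0.109, 0.001], [-0.109, -0.994, -0.0], [0.001, 0.0, -1.0]]
force: [-1.5, -0.3, 1.6]
finger_gap: 0.156
```

carry_out:
  series:
    - [[0,0,-0.05],0,0]
    - [[0,0,0],0,30]
    - [[0,0,0],0,40]
    - [[0,0,0],0,40]
    - [[0,0,0],0,40]

```text
clock: 13.3
tcp_pos: [0.5275, -0.0617, 0.0317]
tool_rot: [[0.994, -0.109, 0.0], [-0.109, -0.994, -0.0], [0.0, 0.0, -1.0]]
force: [-0.4, 0.2, -0.1]
finger_gap: 0.401
```

carry_out:
  series:
    - [[0,0,-2],0,40]
    - [[0,0,-4],0,40]
    - [[0,0,-5],0,40]
    - [[0,0,-5],0,40]
    - [[0,0,-2],0,40]

```text
clock: 13.92
tcp_pos: [0.5286, -0.0618, 0.2147]
tool_rot: [[0.994, -0.109, 0.005], [-0.109, -0.994, -0.0], [0.005, -0.0, -1.0]]
force: [0.2, 0.2, -0.0]
finger_gap: 0.399
```

carry_out:
  series:
    - [[-3,0,0],0,40]
    - [[-3,0,0],0,40]
    - [[0,0,0],0,40]

```text
clock: 14.3
tcp_pos: [0.4655, -0.0552, 0.2118]
tool_rot: [[0.994, -0.109, -0.003], [-0.109, -0.994, -0.001], [-0.002, 0.001, -1.0]]
force: [0.1, -0.1, 0.1]
finger_gap: 0.401
```

Run:
```python
from fit import *
st=telemetry.read_state(); print(st["tcp_pos"],st["force"],st["clock"])
S={c:snapshot(c) for c in("side","wrist")}
for c in S:
    for l in("ring_arm","peg_arm","rack"): print(c,l,[(round(q["conf"],2),np.round(q["at"],1)) for q in finder.pinpoint(l,c)])
ims=[]
for c in S:
    im=S[c]["pixels"].copy(); b=im.copy()
    for P in armp(1):
        q=proj(S[c],T([.598,-.0694,-.109,.025],P),c=="wrist"); cv2.polylines(b,[cv2.convexHull(q.astype(np.float32)).astype(np.int32)],True,(0,0,255),1)
    if c=="side": ims+=[cv2.resize(x[80:230,200:400],(400,300),interpolation=2) for x in(im,b)]
    else: ims+=[cv2.resize(x[0:225,130:430],(400,300)) for x in(im,b)]
cv2.imwrite("pics/c5.png",np.vstack([np.hstack(ims[:2]),np.hstack(ims[2:])]))
```

```text
[ 0.46550953 -0.05519425  0.21180719] [ 0.13693415 -0.06729107  0.11071279] 14.3
side ring_arm [(0.86, array([269.8, 157.5]))]
side peg_arm []
side rack [(0.58, array([265.1, 167.1]))]
wrist ring_arm [(0.96, array([276.7,  57.2]))]
wrist peg_arm [(0.55, array([150.4, 176.8]))]
wrist rack [(0.59, array([271. ,  54.8]))]
```

View pics/c5.png

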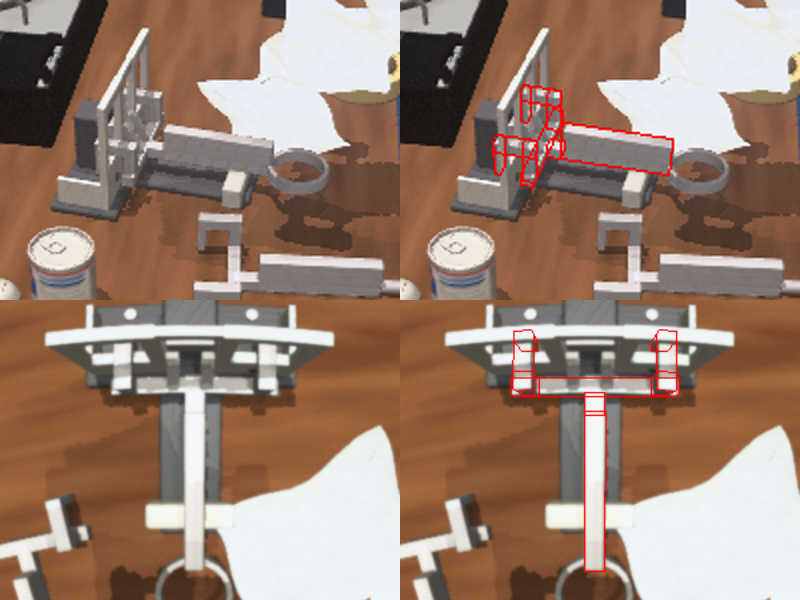

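```bash
python3 -c "
from plant import ticket; print(ticket.hand_in())"
```

```text
the job is handed in; nothing more can be done
None
```

The ring arm is on the rack, home with the catch over its cross bar. I let go of it, moved the gripper clear and handed the job in at about 14.4 s.

- **Insertion:** I gripped the stem and put both claws through the slots (origin at rack x about -6 mm, z about 63 mm). I then pressed down to z 25 mm, where it met a firm stop at about 18 N over its weight.
- **Catch:** Pulling up gently before release, the arm rose about 2.5 mm and then met about 5 N of resistance. That fits the catch holding with its 2 mm of play, and I pressed the arm back down afterwards.
- **After release:** The home-pose outline matches the arm in the side and wrist pictures, and the wrist picture shows the noses over the bar. The force on the robot is about zero.
- **Peg arm:** I never touched it, and in the last pictures it lies where it was. The network did not report its origin in the last side picture, but it did in the wrist one.
- **Disagreement:** The first rack yaw estimates differed (mask fit -0.11 to -0.16 rad, corner fit -0.11). I used -0.109, which the later outlines confirmed.

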